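Clamp up a two-part turning blank in a notched-bed clamp

TASK

Stand the dark half of the turning blank on the clamp's white seat plate beside the light half, in line with it and broad face to broad face. Then lift the red release bar and, holding it up, slide the jaw against the blank until both halves are closed up on the fixed head and the sprung pad is pushed about half-way in, and ease the bar down so that its blade drops fully into the nearest notch, leaving the jaw caught and the blank under pressure. Never force it: do not jam the bar down while the blade stands on a ridge, push on the jaw while it is caught or ram the pad against its stop, and leave the other things on the bench where they are.

Things in the scene. Friction and masses are not known exactly. Their poses are not given: they have to be found in the camera images.
- clamp: Cream bench clamp, 410 long (its own y) x 104 wide (x), bolted down; origin on the bench on its centre line, z up. The fixed head at its -y end, 106 high, has a wooden face at y = -165 that looks to +y. Before it a white seat plate lies from y = -165 to -70, 80 wide, top 38 above the bench, open at both sides. The jaw slides along y on the rest of the bed.
- strip_mid (a point): Middle of the bed's steel notched strip (y = -45 to 155 of the clamp), at its ridges' tops, 44 above the bench: a notch every 12 mm, 5 wide, ridges 7 wide. The strip is bolted through slots: where its notches lie along the bed differs each time by up to a whole notch and must be felt (this point is fixed to the clamp). The blade is 3 thick: 2 mm of play in a notch.
- seat (a point): the foot of the fixed head's face: centre of its width, at the level of the seat plate's top (clamp x = 0, y = -165, z = 38)
- light_half_center (a point): centre of the light wooden half of the blank, a loose block 50 (x) x 40 (y) x 60 (z, upright), about 0.1 kg, already standing on the seat plate 0 to 5 from the head's face, axes along the clamp's; broad faces 50 x 60
- dark_half_center (a point): centre of the dark wooden half of the blank, a loose block of the same shape 50 (x) x 40 (y) x 60 (z, upright), about 0.1 kg, standing on the bench on the robot's side of the clamp; axes as for the light half. It belongs on the seat plate beside the light half, on the jaw's side
- jaw (a joint): Travel of the sliding jaw along the bed, m: 0 = fully back (clamp +y end), grows as it moves to the head (clamp -y), at most 0.168. It weighs about 0.7 kg and drags with about 4 N when the blade is lifted. Its body is 76 long; its highest part besides the bar and pins is 100 above the bench.
- release (a joint): Height of the release bar over its rest, m: 0 = down, blade at the bottom of a notch (caught); about 0.007 = blade standing on a ridge (not caught, and it may stay so if left); above 0.0075 = free to slide; 0.014 = stop. Its spring and weight press it down with 7 N at rest, 8.5 N at the top. At the start the blade may stand on a ridge or in a notch.
- bar (a point): Centre of the red release bar: round, 14 thick, 104 long, lying across the clamp (clamp x) on two guide pins 84 apart; 128 above the bench when down, rises straight up by 14. Between the pins it is clear for 70; under it are 28 mm of free height down to a yoke. Along the bed the bar's centre is 85 from the pad's face while the pad is out.
- pad (a joint): how far the jaw's sprung pad is pushed in, m: 0 = out, 0.026 = hard on its stop. It takes about 2.5 N to start it and 0.3 N more for each mm, 10 N at the stop
- pad_face (a point): centre of the pad's black square face (46 x 46), which looks to the head; 68 above the bench
- gouge: turning gouge, wooden handle and steel blade, 430 long, lying on the bench to the right; origin on its underside at the ferrule. Not to be moved
- glue_bottle: yellow glue bottle, 60 across, 160 tall, standing beyond the clamp; origin under its centre. Not to be moved
- wax_tin: round green tin, 76 across, 45 high; origin under its centre. Not to be moved
- offcut: flat light-wood offcut 90 x 60 x 28, lying on the bench; origin under its centre. Not to be moved
- sanding_block: cork sanding block 65 x 110 x 38; origin under its centre. Not to be moved
- drive_centre: small steel lathe centre, 32 across, 75 tall, standing on its wide end; origin under its centre. Not to be moved
- mallet: carver's mallet lying on the bench, head 72 across; origin under its head. Not to be moved
Things that resemble listed ones, but are neither listed nor needed, are in the scene too. What is shaped like the part that bears light_half_center but blue is not meant.

How it is judged:
By the outcome, as a careful person would: the job done as asked, in the order asked, and still so for the second after the job is handed in, with the robot touching nothing.
It also fails if it takes over 72 s, if anything falls off the work surface, if the arm or the gripper's body presses on something with over 40 N, if the wrist force passes 120 N, or if a joint passes its speed limit or range.

ROBOT

A 7-joint arm with a two-finger parallel gripper is mounted at the origin on the work surface. World frame = base frame: x ahead of the robot, y to its left, z up, the work surface at z = 0. Lengths are in m, angles in rad, forces in N, time in s.
With the tool pointing down it reaches from about 0.425 to 0.875 m from the base axis. Payload 4.7 kg.
Tool frame: the origin (TCP) lies at the very end of the fingers, on their centre line; the grasp point (between the pads) lies 19 mm behind it (ctrl.grasp_offset is the distance from the TCP to the grasp point, in m); z points along the fingers, y is the direction in which the jaws open and shut (so a half turn about z gives the same grasp; the last joint's range is limited). The gripper opens to 87 mm and grips with 3 to 60 N. Pads are 19 mm wide; open, the fingers measure 117 mm over their backs; the gripper's body (75 mm by 190 mm) begins 51 mm behind the grasp point.
Start: joints at [-1.161, 0.321, -0.07, 1.45, 0.023, 1.371, -0.057], TCP at [0.251, 0.6, 0.223] pointing down, gripper open.
Joint ranges: [-2.86, 2.86], [-0.3, 2.09], [-1.38, 1.24], [0.06, 2.45], [-1.56, 4.7], [0.09, 2.05], [-2.69, 2.69]. Speed limits (rad/s): [2.57, 2.57, 3.14, 3.14, 3.14, 3.14, 3.14].

INTERFACE

Orientations are given as a rotation vector (axis times angle).
In Python, from bench import ctrl gives the robot as it stands.
- The arm moves only by the shell command python3 -m creep 'ROWS' [FORCE]. ROWS is JSON, a list that holds one entry, the list of rows, each a list of 7 numbers: the opening, from 0 (shut) to 1 (fully open), then the shift along the tool's x, y, z in mm, then the turn, a rotation vector about the tool's x, y, z in rad. In form: [[[grip, dx, dy, dz, rx, ry, rz], ...]]. A call has 1 to 5 rows; each row is the pose to reach, as a shift and turn from the pose commanded when the call began, along the tool's axes at that moment; what a row does not reach only later rows make up. A row lasts 1/10 s, in which the tool goes at most 50 mm and 8.59 degrees, less where a joint would pass 70% of its speed; a pose out of reach is approached as far as the arm can. A call with a gripper value outside its range is refused whole. The fingers move at their own pace and stop on an object; FORCE is the grip in N (left out, the last holds). Time passes only in rows, so rows that repeat a pose let the fingers close. It gives the time, the measured TCP pose, the force and the opening at its end, in the units of the state.
- ctrl.get_state(): the state, without advancing time (a new reading comes with each control period).
- ctrl.get_image(name): name is "side" or "top" or "wrist"; returns the picture (480x640x3 uint8, red, green, blue); there is no depth.
- ctrl.camera_params(name): a dict with "K" (3x3 intrinsics, pixels), "k1" (the pictures are not rectified: a ray, as slopes to the right and down, at radius r is drawn at 1 + k1 r^2 times it, then the intrinsics apply), "pose" (4x4, takes a point from camera to world coordinates). Camera axes: x right, y down, z forward; pixel columns grow to the right and rows downward; lengths in m; the calibration is good to about 2 mm. A picture is of the moment at which its call begins: read the wrist's pose just before it. camera_params takes no time and is no camera call; for the wrist camera it gives the pose at the moment of the call.
- ctrl.close_job(): hands the job in, once; it reports no verdict.
The state is a dict: "time": time; "joint_positions": joint angles; "qd": joint speeds; "joint_torque": joint torques, N m; "position": TCP position; "tool_rot": TCP orientation; "ft_force": force on the tool from outside, world axes, zero at the start; "torque": the same for the moment, N m; "grip_width": opening from 0.0 (shut) to 1.0 (fully open).
Only numpy, scipy, OpenCV 4.12 (cv2) and the standard library are available. Lean on these libraries where they do the work, as an engineer would, in place of code of your own. Each camera call takes 0.05 s, during which the arm holds its last target. There are 200 camera calls.

## Working session

There is one attempt and no reset: what is moved stays moved. The work goes in short steps, Python scripts to look and compute and a shell command to move; the robot and the scene stay as the last step left them, time stands still between calls to the robot, and variables do not carry over. Pictures are saved under pics/ and viewed, about 8 in all and at most 12, crops included, and the job is handed in when it is done.

```bash
ls; mkdir -p pics; python3 - <<'E'
from bench import ctrl
import cv2,numpy as np
s=ctrl.get_state();print({k:np.round(v,4).tolist() for k,v in s.items()})
for n in("side","top"):
    p=ctrl.camera_params(n);print(n,p)
    cv2.imwrite(f"pics/{n}0.png",ctrl.get_image(n)[:,:,::-1])
E
```

```text
pics
{'time': 0.0, 'joint_positions': [-1.1609, 0.3218, -0.0701, 1.4517, 0.0226, 1.3708, -0.0569], 'qd': [0.0006, 0.0008, 0.0006, -0.0002, 0.0004, 0.0, 0.0008], 'joint_torque': [-0.0002, -49.1298, -0.404, -31.2514, -0.0638, 0.0441, 0.0002], 'position': [0.2505, 0.5992, 0.2214], 'tool_rot': [-0.6175, -3.08, 0.003], 'ft_force': [0.4362, -0.1895, 0.1787], 'torque': [0.0457, 0.0657, 0.0286], 'grip_width': 1.0008}
side {'K': array([[522.55456252,   0.        , 321.44531445],
       [  0.        , 522.55456252, 237.46848572],
       [  0.        ,   0.        ,   1.        ]]), 'k1': 0.005295185699406009, 'pose': array([[ 9.13049313e-01, -2.97007503e-01,  2.79512959e-01,
         2.73075908e-01],
       [-4.07848511e-01, -6.63668592e-01,  6.27059481e-01,
        -7.39846915e-01],
       [-7.37398632e-04, -6.86535172e-01, -7.27096220e-01,
         9.37694861e-01],
       [ 0.00000000e+00,  0.00000000e+00,  0.00000000e+00,
         1.00000000e+00]])}
top {'K': array([[509.74970304,   0.        , 318.90466747],
       [  0.        , 509.74970304, 239.37721034],
       [  0.        ,   0.        ,   1.        ]]), 'k1': -0.05570038036173463, 'pose': array([[-3.65599767e-04, -9.91439680e-01,  1.30565029e-01,
         4.36830547e-01],
       [-9.99997592e-01,  7.99595661e-05, -2.19295933e-03,
         2.05616308e-03],
       [ 2.16374698e-03, -1.30565517e-01, -9.91437322e-01,
         1.31833769e+00],
       [ 0.00000000e+00,  0.00000000e+00,  0.00000000e+00,
         1.00000000e+00]])}
```

View pics/top0.png

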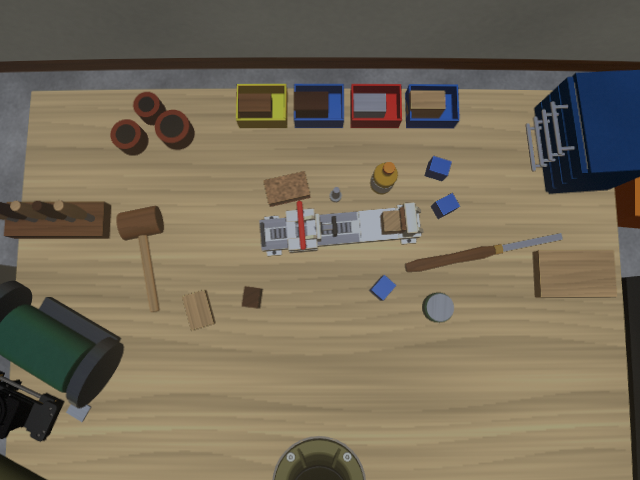

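View pics/side0.png

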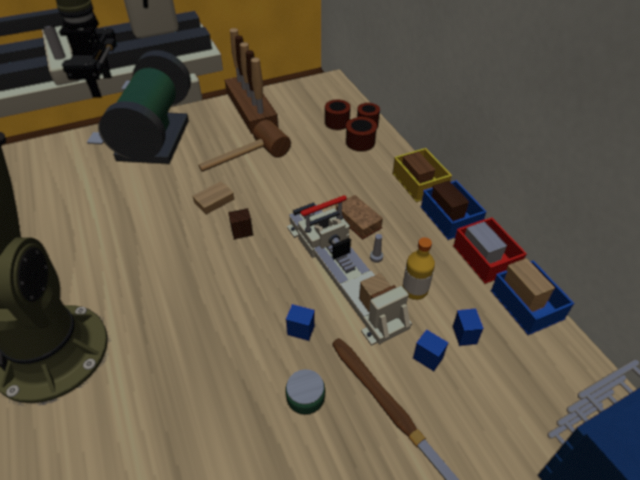

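The top view shows the clamp across the bench: fixed head at right (~408,222), light half at (~394,220), red bar at (~301,226) and dark half at (~252,297). Next I'll enlarge it and measure.

```bash
cat > h.py <<'E'
from bench import ctrl
import numpy as np, cv2
from scipy.spatial.transform import Rotation as R
def cam(n):
    return ctrl.camera_params(n)
def pix2w(p,uv,z):
    K,k1,T=p["K"],p["k1"],p["pose"]
    d=np.array([(uv[0]-K[0,2])/K[0,0],(uv[1]-K[1,2])/K[1,1]]);u=d.copy()
    for _ in range(20): u=d/(1+k1*(u@u))
    r=T[:3,:3]@np.array([*u,1]);o=T[:3,3]
    return o+r*(z-o[2])/r[2]
def w2pix(p,X):
    K,k1,T=p["K"],p["k1"],p["pose"]
    c=T[:3,:3].T@(np.asarray(X)-T[:3,3]);s=c[:2]/c[2];s=s*(1+k1*(s@s))
    return s*K[0,0]+K[:2,2]
def shift(target):
    "mm shift in tool axes from the measured pose to a world target TCP"
    s=ctrl.get_state();return (R.from_rotvec(s["tool_rot"]).inv().apply(np.asarray(target)-s["position"])*1000).round(1)
E
python3 - <<'E'
import cv2
a=cv2.imread("pics/top0.png")[190:315,235:435]
cv2.imwrite("pics/top0c.png",cv2.resize(a,None,fx=4,fy=4,interpolation=cv2.INTER_CUBIC))
E
```

```text
(no output)
```

View pics/top0c.png

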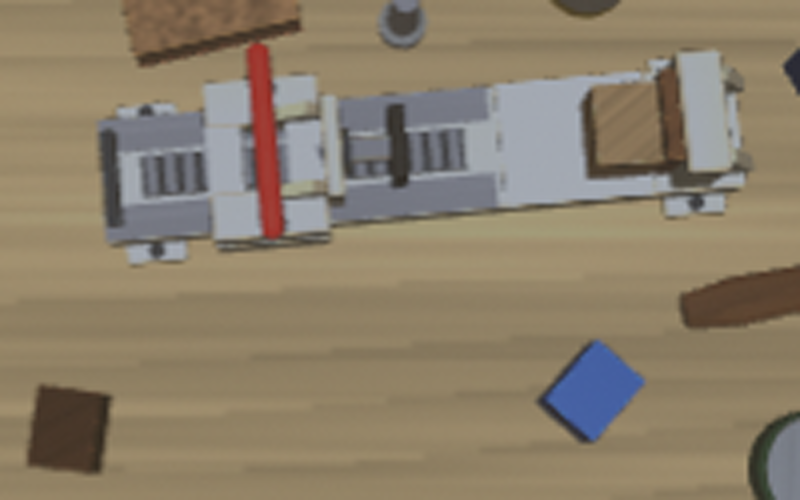

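```bash
python3 - <<'E'
from h import *
p=cam("top")
f=lambda u,v,z:pix2w(p,(235+(u-1.5)/4,190+(v-1.5)/4),z)[:2].round(4)
for nm,z,pts in [("bar",.135,[(258,44),(272,236)]),("light",.098,[(592,84),(660,80),(664,162),(592,168)]),
 ("dark",.06,[(40,386),(109,394),(98,468),(27,463)]),("headtop",.106,[(680,54),(716,50),(732,168),(690,172)]),
 ("seatL",.038,[(497,88),(501,207)]),("bedL",.035,[(100,122),(106,242)]),("pad",.09,[(397,106),(399,185)])]:
    q=np.array([f(u,v,z) for u,v in pts]);print(nm,q.tolist(),q.mean(0))
    for a,b in zip(q,np.roll(q,-1,0)):
        d=b-a;print("   len %.4f ang %.1f"%(np.hypot(*d),np.degrees(np.arctan2(d[1],d[0]))))
s=ctrl.get_state();print(R.from_rotvec(s["tool_rot"]).as_matrix().round(3))
w=cam("wrist");print(w)
E
```

```text
bar [[0.6851, 0.0462], [0.5709, 0.0375]] [0.628   0.04185]
   len 0.1145 ang -175.6
   len 0.1145 ang 4.4
light [[0.6682, -0.1559], [0.6707, -0.1975], [0.6202, -0.1988], [0.6165, -0.155]] [ 0.6439 -0.1768]
   len 0.0417 ang -86.6
   len 0.0505 ang -178.5
   len 0.0440 ang 94.8
   len 0.0517 ang -1.0
dark [[0.4864, 0.1823], [0.4815, 0.1397], [0.4363, 0.1458], [0.4393, 0.1895]] [0.460875 0.164325]
   len 0.0429 ang -96.6
   len 0.0456 ang 172.3
   len 0.0438 ang 86.1
   len 0.0476 ang -8.7
headtop [[0.6852, -0.2087], [0.6877, -0.2307], [0.6153, -0.2385], [0.6129, -0.2131]] [ 0.650275 -0.22275 ]
   len 0.0221 ang -83.5
   len 0.0728 ang -173.9
   len 0.0255 ang 95.4
   len 0.0724 ang 3.5
seatL [[0.6769, -0.1029], [0.6003, -0.1046]] [ 0.6386  -0.10375]
   len 0.0766 ang -178.7
   len 0.0766 ang 1.3
bedL [[0.6554, 0.1506], [0.5784, 0.1456]] [0.6169 0.1481]
   len 0.0772 ang -176.3
   len 0.0772 ang 3.7
pad [[0.656, -0.0373], [0.6072, -0.0383]] [ 0.6316 -0.0378]
   len 0.0488 ang -178.8
   len 0.0488 ang 1.2
[[-0.923  0.386 -0.001]
 [ 0.386  0.923 -0.002]
 [-0.    -0.002 -1.   ]]
{'K': array([[341.06996222,   0.        , 318.66802118],
       [  0.        , 341.06996222, 239.59576912],
       [  0.        ,   0.        ,   1.        ]]), 'k1': -0.05031457642677686, 'pose': array([[ 0.38491274,  0.87970437,  0.27921749,  0.17240776],
       [ 0.92294956, -0.3660531 , -0.11903458,  0.63236429],
       [-0.00250681,  0.30352159, -0.95282126,  0.38491227],
       [ 0.        ,  0.        ,  0.        ,  1.        ]])}
```

```bash
python3 -m creep '[[[1,-36,-32,2,0,0,0.13],[1,-72,-64,4,0,0,0.26],[1,-108,-96,6,0,0,0.39],[1,-144,-128,8,0,0,0.52],[1,-180,-160,10,0,0,0.65]]]'; python3 -c "
from h import *
print(shift([.461,.164,.20]))"
```

```text
time: 0.6
position: [0.3555, 0.3806, 0.2121]
tool_rot: [-1.576, -2.718, 0.001]
ft_force: [0.6, 0.3, -0.1]
grip_width: 1.0
[-240.4  -16.    12.1]
```

```bash
python3 -m creep '[[[1,-48,-3,2,0,0,0.13],[1,-96,-6,5,0,0,0.26],[1,-144,-10,7,0,0,0.39],[1,-192,-13,10,0,0,0.52],[1,-240,-16,12,0,0,0.64]]]'; python3 -m creep '[[[1,0,0,0,0,0,0],[1,0,0,0,0,0,0]]]'; python3 - <<'E'
from h import *
p=cam("wrist");im=ctrl.get_image("wrist");cv2.imwrite("pics/w1.png",im[:,:,::-1])
s=ctrl.get_state();print(R.from_rotvec(s["tool_rot"]).as_matrix().round(3).tolist(),s["position"]);np.save("w1.npy",p["pose"]);print(shift([.461,.164,.20]))
E
```

```text
time: 1.1
position: [0.4617, 0.1651, 0.2003]
tool_rot: [-2.35, -2.084, -0.0]
ft_force: [0.1, 0.8, 0.1]
grip_width: 0.997
time: 1.3
position: [0.4615, 0.1659, 0.2003]
tool_rot: [-2.348, -2.087, 0.001]
ft_force: [-0.1, 0.8, -0.3]
grip_width: 1.003
[[0.114, 0.993, -0.001], [0.993, -0.114, 0.0], [0.0, -0.001, -1.0]] [0.46105203 0.16747406 0.2003003 ]
[-3.5  0.3  0.3]
```

View pics/w1.png

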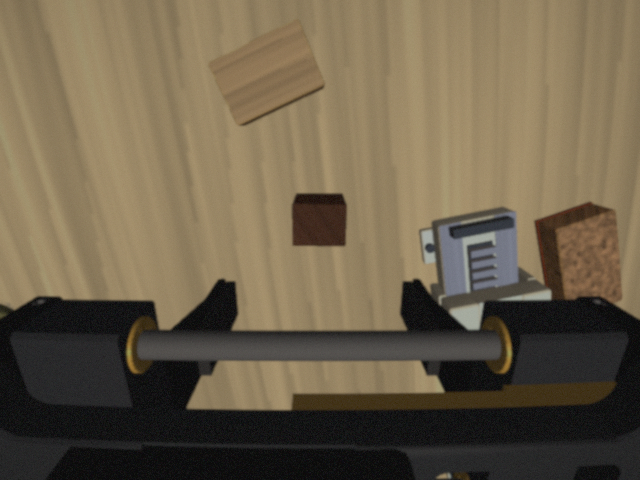

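The wrist view shows the dark half with its top face at (293,205)-(347,245) and the offcut and clamp end clear of it.

```bash
python3 - <<'E'
from h import *
p=cam("wrist");p["pose"]=np.load("w1.npy")
q=np.array([pix2w(p,c,.06)[:2] for c in[(293,204.5),(347,205),(346,245.5),(293,244.5)]])
print(q.round(4).tolist(),q.mean(0))
for a,b in zip(q,np.roll(q,-1,0)):
    d=b-a;print("   len %.4f ang %.1f"%(np.hypot(*d),np.degrees(np.arctan2(d[1],d[0]))))
print(shift([*q.mean(0),.02]), ctrl.get_state()["time"])
E
```

```text
[[0.44, 0.1894], [0.4885, 0.1832], [0.484, 0.1448], [0.4347, 0.1515]] [0.46182379 0.16721288]
   len 0.0489 ang -7.2
   len 0.0387 ang -96.7
   len 0.0498 ang 172.2
   len 0.0382 ang 82.0
[ -0.2   0.9 180.3] 1.35
```

```bash
python3 -m creep '[[[1,0,1,45,0,0,0.01],[1,0,1,90,0,0,0.01],[1,0,1,135,0,0,0.01],[1,0,1,165,0,0,0.01],[1,0,1,181,0,0,0.01]]]' 15; python3 -m creep '[[[0.3,0,0,0,0,0,0],[0.3,0,0,0,0,0,0],[0.3,0,0,0,0,0,0],[0.3,0,0,0,0,0,0],[0.3,0,0,0,0,0,0]]]' 15
```

```text
time: 1.85
position: [0.4593, 0.1682, 0.0163]
tool_rot: [-2.35, -2.082, 0.008]
ft_force: [0.3, 0.6, -0.1]
grip_width: 0.999
time: 2.35
position: [0.4631, 0.1674, 0.0206]
tool_rot: [2.355, 2.079, 0.003]
ft_force: [-0.3, -0.0, -0.4]
grip_width: 0.632
```

```bash
python3 -m creep '[[[0.3,0,0,0,0,0,0],[0.3,0,0,0,0,0,0],[0.3,0,0,0,0,0,0]]]'; python3 -m creep '[[[0.3,0,0,-40,0,0,0],[0.3,0,0,-80,0,0,0],[0.3,0,0,-125,0,0,0]]]'; python3 - <<'E'
from h import *
s=ctrl.get_state();print(R.from_rotvec(s["tool_rot"]).as_matrix().round(3).tolist())
a=np.radians(4.5);ex=np.array([np.cos(a),np.sin(a)]);ey=np.array([-np.sin(a),np.cos(a)])
face=np.array([.6459,-.199]);O=face+.165*ey
p=cam("top")
print("O",O)
for y in(-.098,-.02): 
    t=O+ey*y;print(t,shift([*t,.145]))
E
```

```text
time: 2.65
position: [0.4628, 0.1673, 0.0203]
tool_rot: [-2.356, -2.078, -0.002]
ft_force: [-1.9, -0.4, 6.0]
grip_width: 0.568
time: 2.95
position: [0.4614, 0.1662, 0.1448]
tool_rot: [-2.356, -2.078, 0.004]
ft_force: [0.3, 0.6, -1.2]
grip_width: 0.569
[[0.125, 0.992, -0.002], [0.992, -0.125, -0.001], [-0.002, -0.002, -1.0]]
O [ 0.63295425 -0.03450864]
[ 0.64064324 -0.13220654] [-2.737e+02  2.151e+02 -1.000e-01]
[ 0.63452343 -0.05444699] [-197.3  199.3   -0.2]
```

```bash
python3 -m creep '[[[0.3,-25,15,-40,0,0,0],[0.3,-67,40,-50,0,0,-0.05],[0.3,-107,65,-55,0,0,-0.1],[0.3,-147,90,-55,0,0,-0.15],[0.3,-187,115,-55,0,0,-0.2]]]'; python3 -c "
from h import *
print(shift([.65,-.25,.20]))"
```

```text
time: 3.45
position: [0.5537, -0.0347, 0.1997]
tool_rot: [2.134, 2.306, 0.001]
ft_force: [1.3, 0.2, -1.2]
grip_width: 0.577
[-222.1   79.3   -0.3]
```

```bash
python3 -m creep '[[[0.3,-44,16,0,0,0,0],[0.3,-88,32,0,0,0,0],[0.3,-132,48,0,0,0,0],[0.3,-176,64,0,0,0,0],[0.3,-220,79,0,0,0,0]]]'; python3 -m creep '[[[0.3,0,0,0,0,0,0],[0.3,0,0,0,0,0,0]]]'; python3 - <<'E'
from h import *
p=cam("wrist");im=ctrl.get_image("wrist");cv2.imwrite("pics/w2.png",im[:,:,::-1]);np.save("w2.npy",p["pose"])
print(R.from_rotvec(ctrl.get_state()["tool_rot"]).as_matrix().round(3).tolist())
E
```

```text
time: 3.95
position: [0.6491, -0.2477, 0.1986]
tool_rot: [-2.135, -2.303, 0.001]
ft_force: [0.1, 0.3, 0.7]
grip_width: 0.573
time: 4.15
position: [0.6476, -0.2482, 0.198]
tool_rot: [-2.139, -2.299, 0.003]
ft_force: [-0.1, 0.2, -1.1]
grip_width: 0.571
[[-0.074, 0.997, -0.002], [0.997, 0.074, 0.001], [0.001, -0.001, -1.0]]
```

View pics/w2.png

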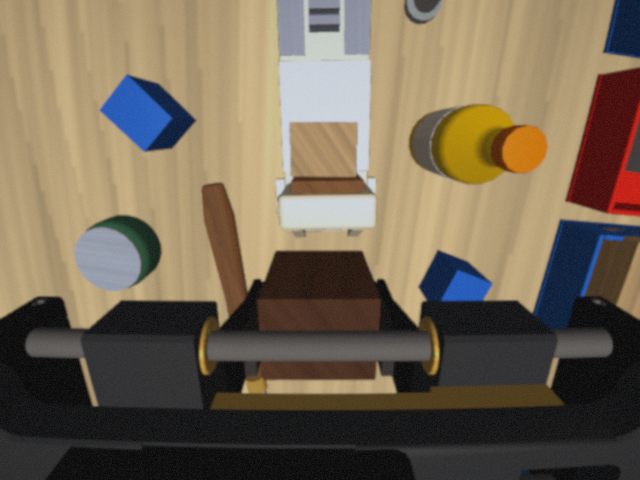

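The light half's top shows at (290,122)-(357,178), the seat plate's +y edge at row 58 (280-370) and the held dark half's top edge at row 297 (259-378). All of them are square to the tool.

```bash
python3 - <<'E'
from h import *
p=cam("wrist");p["pose"]=np.load("w2.npy")
f=lambda u,v,z:pix2w(p,(u,v),z)
a=np.radians(4.2);ex=np.array([np.cos(a),np.sin(a)]);ey=np.array([-np.sin(a),np.cos(a)])
pos=np.array([.6485,-.2480])
def show(n,pts,z):
    q=np.array([f(u,v,z)[:2] for u,v in pts]);print(n,q.round(4).tolist(),"mean",q.mean(0).round(4),"ex/ey rel tcp mm",((q-pos)@np.c_[ex,ey]*1000).round(1).tolist())
show("light",[(290,122),(357,122),(358,177),(289,177)],.098)
show("seat+y",[(280.5,58),(370,58)],.038)
show("headtop",[(277,195),(375,194),(374,229),(280,229)],.106)
show("strip end",[(306,52),(344,52)],.044)
zt=.1985-.018+.0407
show("held",[(259,297),(378,297),(378,377),(257,377)],.1985+.0398)
E
```

```text
light [[0.619, -0.159], [0.6681, -0.1554], [0.673, -0.1954], [0.6202, -0.1993]] mean [ 0.6451 -0.1773] ex/ey rel tcp mm [[-22.9, 90.9], [26.3, 90.9], [28.3, 50.6], [-24.6, 50.6]]
seat+y [[0.6031, -0.1055], [0.68, -0.0999]] mean [ 0.6416 -0.1027] ex/ey rel tcp mm [[-34.9, 145.4], [42.3, 145.4]]
headtop [[0.6125, -0.2124], [0.6862, -0.2062], [0.6888, -0.2336], [0.6158, -0.2389]] mean [ 0.6508 -0.2228] ex/ey rel tcp mm [[-33.3, 38.2], [40.7, 38.9], [41.2, 11.4], [-32.0, 11.4]]
strip end [[0.625, -0.1005], [0.657, -0.0982]] mean [ 0.641  -0.0993] ex/ey rel tcp mm [[-12.6, 148.8], [19.4, 148.8]]
held [[0.6216, -0.2291], [0.6692, -0.2256], [0.6743, -0.2645], [0.6213, -0.2685]] mean [ 0.6466 -0.2469] ex/ey rel tcp mm [[-25.4, 20.8], [22.3, 20.9], [24.6, -18.3], [-28.6, -18.4]]
```

```bash
python3 -m creep '[[[0.3,45,1,0,0,0,0],[0.3,90,3,0,0,0,0],[0.3,113.5,3.5,0,0,0,0],[0.3,113.5,3.5,30,0,0,0],[0.3,113.5,3.5,70,0,0,0]]]'; python3 -m creep '[[[0.3,0,0,30,0,0,0],[0.3,0,0,50,0,0,0],[0.3,0,0,60,0,0,0],[0.3,0,0,64,0,0,0],[0.3,0,0,64,0,0,0]]]'; python3 - <<'E'
from h import *
p=cam("side");im=ctrl.get_image("side");cv2.imwrite("pics/s2.png",cv2.resize(im[180:360,280:480,::-1],None,fx=3,fy=3,interpolation=cv2.INTER_CUBIC))
E
```

```text
time: 4.7
position: [0.6457, -0.1286, 0.1318]
tool_rot: [2.127, 2.307, 0.009]
ft_force: [1.1, -0.3, -1.7]
grip_width: 0.572
time: 5.2
position: [0.6438, -0.1321, 0.0662]
tool_rot: [2.135, 2.304, 0.001]
ft_force: [-0.3, 0.3, -3.2]
grip_width: 0.575
```

View pics/s2.png

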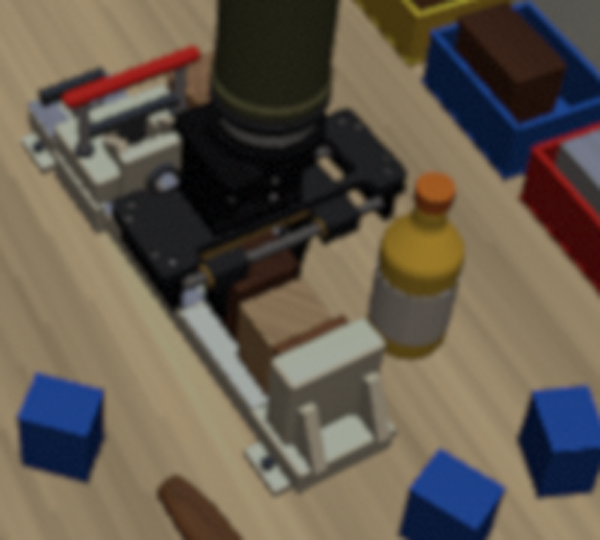

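The side view shows the dark half above the seat beside the light half. The gripper body's right end (~395,190) comes close to the bottle cap (435,190), so I'll check the clearance.

```bash
python3 - <<'E'
from h import *
p=cam("wrist");p["pose"]=np.load("w2.npy");pos=np.array([.644,-.131])
a=np.radians(4.2);E=np.c_[[np.cos(a),np.sin(a)],[-np.sin(a),np.cos(a)]]
for n,uv,z in[("cap",(519,148),.16),("shoulder",(480,143),.115)]:
    q=pix2w(p,uv,z)[:2];print(n,q,((q-pos)@E*1000).round(1))
pt=cam("top");q=pix2w(pt,(389.5,168.5),.16)[:2];print("top cap",q,((q-pos)@E*1000).round(1))
E
```

```text
cap [ 0.75747544 -0.16384746] [110.8 -41.1]
shoulder [ 0.75444055 -0.1629112 ] [107.8 -39.9]
top cap [ 0.75668938 -0.16580297] [109.8 -43. ]
```

```bash
python3 -m creep '[[[0.3,3,0,0,0,0,0],[0.3,6,0,0,0,0,0],[0.3,6,0,3,0,0,0],[0.3,6,0,5,0,0,0],[0.3,6,0,5,0,0,0]]]';  python3 -m creep '[[[0.3,0,0,1,0,0,0],[0.3,0,0,2,0,0,0],[0.3,0,0,2,0,0,0]]]'
```

```text
time: 5.75
position: [0.6427, -0.127, 0.0601]
tool_rot: [-2.136, -2.303, 0.001]
ft_force: [1.0, 0.6, -0.4]
grip_width: 0.574
time: 6.05
position: [0.6431, -0.1271, 0.0585]
tool_rot: [2.137, 2.303, 0.0]
ft_force: [0.1, 0.3, -0.8]
grip_width: 0.577
```

```bash
python3 -m creep '[[[0.3,0,0,1,0,0,0],[0.3,0,0,1,0,0,0]]]';  python3 -m creep '[[[0.3,0,0,0.7,0,0,0],[0.3,0,0,0.7,0,0,0]]]'
```

```text
time: 6.25
position: [0.6432, -0.1272, 0.0584]
tool_rot: [2.137, 2.303, 0.001]
ft_force: [-2.1, 1.1, 4.6]
grip_width: 0.572
time: 6.45
position: [0.6432, -0.1271, 0.0584]
tool_rot: [-2.137, -2.303, -0.001]
ft_force: [-3.7, 0.1, 8.9]
grip_width: 0.572
```

```bash
python3 -m creep '[[[0.3,0,0,-1,0,0,0],[0.85,0,0,-1,0,0,0],[0.85,0,0,-1,0,0,0],[0.85,0,0,-1,0,0,0],[0.85,0,0,-1,0,0,0]]]';  python3 -m creep '[[[0.85,0,0,-20,0,0,0],[0.85,0,0,-60,0,0,0],[0.85,0,0,-110,0,0,0],[0.85,-10,0,-140,0,0,0],[0.85,-10,0,-140,0,0,0]]]'; python3 -c "
from h import *
print(shift([.65,-.20,.20]))"
```

```text
time: 6.95
position: [0.643, -0.1269, 0.0576]
tool_rot: [-2.136, -2.303, 0.0]
ft_force: [0.5, 0.5, -0.7]
grip_width: 0.817
time: 7.45
position: [0.6465, -0.1399, 0.2039]
tool_rot: [2.133, 2.295, 0.008]
ft_force: [0.2, -1.7, 1.3]
grip_width: 0.85
[-60.2  -0.9   4.1]
```

```bash
python3 -m creep '[[[0.85,-32,0,0,0,0,0],[0.85,-32,0,0,0,0,0],[0.85,-32,0,0,0,0,0]]]'; python3 - <<'E'
from h import *
p=cam("wrist");im=ctrl.get_image("wrist");cv2.imwrite("pics/w3.png",cv2.resize(im[0:280,190:520,::-1],None,fx=2,fy=2,interpolation=cv2.INTER_CUBIC));np.save("w3.npy",p["pose"])
s=ctrl.get_state();print(R.from_rotvec(s["tool_rot"]).as_matrix().round(3).tolist(),s["position"])
E
```

```text
time: 7.75
position: [0.6455, -0.1697, 0.1969]
tool_rot: [-2.138, -2.3, 0.001]
ft_force: [-0.5, 0.4, -0.1]
grip_width: 0.851
[[-0.075, 0.997, -0.001], [0.997, 0.075, 0.001], [0.001, -0.001, -1.0]] [ 0.64584455 -0.16839928  0.19685118]
```

View pics/w3.png

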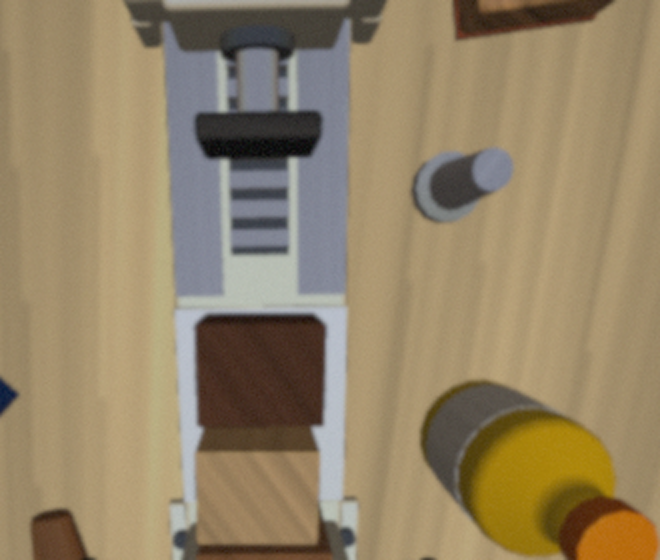

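Crop of the wrist view: dark half's top at (196,322)-(325,427) and light half's top at (197,451)-(319,545), so they are in line with a small gap. Notch bands show at rows ~193, 223 and 250, and the pad face bottom is at row ~155.

```bash
python3 - <<'E'
from h import *
p=cam("wrist");p["pose"]=np.load("w3.npy")
a=np.radians(4.3);E=np.c_[[np.cos(a),np.sin(a)],[-np.sin(a),np.cos(a)]]
O=np.array([.633,-.0345])
def show(n,pts,z):
    q=np.array([pix2w(p,(190+u/2,v/2),z)[:2] for u,v in pts]);print(n,"clamp mm",((q-O)@E*1000).round(1).tolist())
show("dark",[(196,323),(325,320),(324,427),(198,427)],.098)
show("light",[(197,451),(319,451),(319,545),(197,545)],.098)
show("seat+y",[(176,308),(347,304)],.038)
show("bands",[(258,188),(258,199),(258,217),(258,229),(258,246),(258,255)],.044)
show("padtop",[(197,116),(321,114)],.091);show("padbot",[(205,156),(310,155)],.045);show("padfacetop",[(200,126),(318,125)],.091)
show("jawfront",[(163,20),(350,20)],.09)
pt=cam("top")
for z in(.128,.135):
    q=np.array([pix2w(pt,(235+(u-1.5)/4,190+(v-1.5)/4),z)[:2] for u,v in[(258,46),(272,234)]]);print("bar",z,((q-O)@E*1000).round(1).tolist(),q.mean(0))
ps=cam("side")
for z in(.128,.135): print([w2pix(ps,[*(O+E@[x,q_]),z]).round(1).tolist() for x,q_ in[(-.052,.0775),(.052,.0775)]])
E
python3 - <<'E'
import cv2
a=cv2.imread("pics/side0.png")[185:260,280:380]
cv2.imwrite("pics/s0c.png",cv2.resize(a,None,fx=6,fy=6,interpolation=cv2.INTER_CUBIC))
E
```

```text
dark clamp mm [[-21.6, -73.2], [27.1, -72.1], [27.8, -113.5], [-21.9, -113.4]]
light clamp mm [[-22.5, -123.2], [26.1, -123.3], [27.1, -163.8], [-23.7, -163.8]]
seat+y clamp mm [[-36.0, -71.3], [42.7, -69.6]]
bands clamp mm [[1.9, -20.3], [1.9, -24.7], [1.8, -32.2], [1.8, -37.1], [1.8, -44.3], [1.8, -48.1]]
padtop clamp mm [[-20.0, -0.4], [24.5, 0.1]]
padbot clamp mm [[-20.7, -7.5], [24.0, -7.1]]
padfacetop clamp mm [[-19.0, -3.8], [23.5, -3.5]]
jawfront clamp mm [[-31.3, 31.0], [34.1, 30.8]]
bar 0.128 [[58.3, 76.8], [-54.6, 76.5]] [0.62913018 0.04207258]
bar 0.135 [[56.8, 76.6], [-55.4, 76.3]] [0.62799932 0.04183726]
[[303.0, 214.7], [343.5, 199.6]]
[[302.9, 212.4], [343.6, 197.3]]
```

View pics/s0c.png

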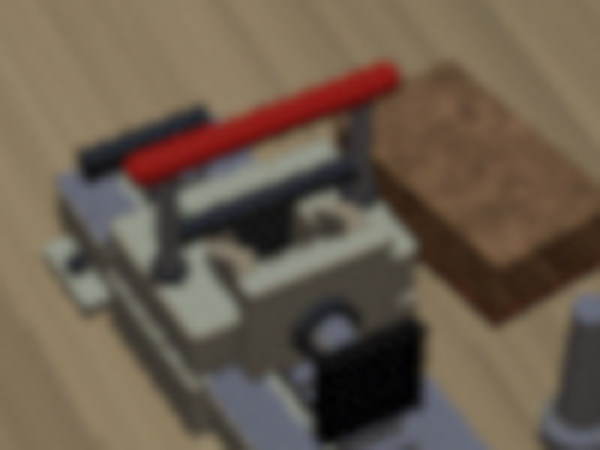

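The side crop shows the bar's end centres at (303.3,212.7) and (344.7,197.7). That matches z ≈ 0.135, so the blade probably stands on a ridge at the start.

```bash
python3 - <<'E'
from h import *
print(ctrl.get_state()["joint_positions"].round(2) if hasattr(ctrl.get_state()["joint_positions"],"round") else ctrl.get_state()["joint_positions"], shift([.6296,.0421,.20]))
E
```

```text
[-0.26  0.42  0.64  1.46 -0.25  1.35  0.47] [211.1  -0.5  -2.9]
```

```bash
python3 -m creep '[[[1,42,0,0,0,0,0.145],[1,84,0,0,0,0,0.29],[1,126,0,0,0,0,0.435],[1,168,0,0,0,0,0.58],[1,210,0,0,0,0,0.725]]]'; python3 -m creep '[[[1,0,0,0,0,0,0.145],[1,0,0,0,0,0,0.29],[1,0,0,0,0,0,0.435],[1,0,0,0,0,0,0.58],[1,0,0,0,0,0,0.725]]]';python3 -m creep '[[[1,0,0,0,0,0,0.12],[1,0,0,0,0,0,0.12],[1,0,0,0,0,0,0.12]]]'; python3 - <<'E'
from h import *
p=cam("wrist");im=ctrl.get_image("wrist");cv2.imwrite("pics/w4.png",im[:,:,::-1]);np.save("w4.npy",p["pose"])
s=ctrl.get_state();print(R.from_rotvec(s["tool_rot"]).as_matrix().round(3).tolist(),s["position"],np.round(s["joint_positions"],2),shift([.6296,.0421,.15]))
E
```

```text
time: 8.3
position: [0.6297, 0.044, 0.1973]
tool_rot: [-2.816, -1.39, 0.0]
ft_force: [1.3, 0.4, -0.5]
grip_width: 1.001
time: 8.8
position: [0.63, 0.0424, 0.1973]
tool_rot: [-3.126, -0.301, 0.001]
ft_force: [-0.7, -0.3, 0.2]
grip_width: 1.0
time: 9.1
position: [0.6302, 0.0417, 0.1974]
tool_rot: [-3.139, -0.126, 0.001]
ft_force: [0.5, -0.6, -1.0]
grip_width: 1.002
[[0.997, 0.079, -0.0], [0.079, -0.997, 0.0], [-0.0, -0.0, -1.0]] [0.63023956 0.04146218 0.19754985] [-0.77  0.38  0.86  1.56 -0.29  1.33 -1.37] [-0.6 -0.7 47.6]
```

View pics/w4.png

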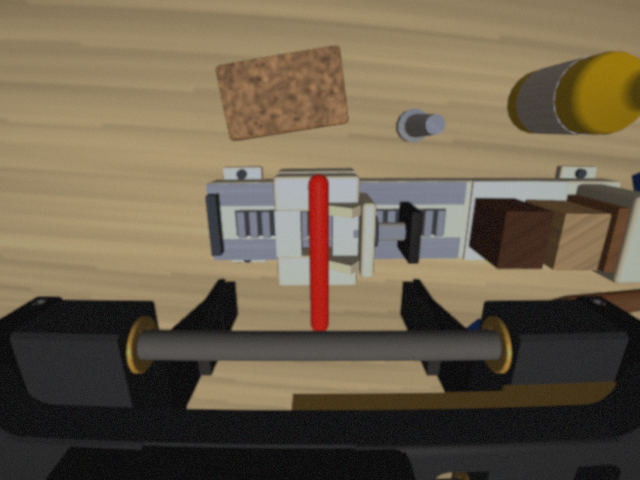

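The wrist view shows the bar upright at columns 318-320, centred between the fingers (232 and 405) and aligned with them. Now I'll descend and grip.

```bash
python3 -m creep '[[[1,0,0,40,0,0,0],[1,0,0,65,0,0,0],[1,0,0,78,0,0,0],[1,0,0,85,0,0,0],[0.6,0,0,85,0,0,0]]]' 30; python3 -m creep '[[[0.1,0,0,0,0,0,0],[0.1,0,0,0,0,0,0],[0.1,0,0,0,0,0,0],[0.1,0,0,0,0,0,0],[0.1,0,0,0,0,0,0]]]' 30;python3 -m creep '[[[0.1,0,0,0,0,0,0],[0.1,0,0,0,0,0,0],[0.1,0,0,0,0,0,0],[0.1,0,0,0,0,0,0],[0.1,0,0,0,0,0,0]]]' 30;
```

```text
time: 9.65
position: [0.6304, 0.0406, 0.1127]
tool_rot: [3.139, 0.12, -0.001]
ft_force: [0.2, -0.2, -0.1]
grip_width: 0.965
time: 10.15
position: [0.6306, 0.0406, 0.1132]
tool_rot: [-3.139, -0.119, -0.001]
ft_force: [-0.1, 0.3, 0.4]
grip_width: 0.539
time: 10.65
position: [0.6304, 0.0416, 0.1129]
tool_rot: [-3.138, -0.12, 0.0]
ft_force: [0.0, 2.2, 0.3]
grip_width: 0.148
```

```bash
python3 -m creep '[[[0.1,0,0,-1.5,0,0,0],[0.1,0,0,-3,0,0,0],[0.1,0,0,-4.5,0,0,0],[0.1,0,0,-4.5,0,0,0],[0.1,0,0,-4.5,0,0,0]]]' 40;python3 -m creep '[[[0.1,0,0,-1,0,0,0],[0.1,0,0,-1,0,0,0],[0.1,0,0,-1,0,0,0]]]'; python3 -m creep '[[[0.1,0,0,-1,0,0,0],[0.1,0,0,-1,0,0,0],[0.1,0,0,-1,0,0,0]]]'
```

```text
time: 11.15
position: [0.6303, 0.0415, 0.117]
tool_rot: [-3.138, -0.12, 0.0]
ft_force: [2.5, 2.8, -8.9]
grip_width: 0.141
time: 11.45
position: [0.6303, 0.0413, 0.1181]
tool_rot: [-3.138, -0.12, 0.001]
ft_force: [4.1, 4.8, -8.9]
grip_width: 0.143
time: 11.75
position: [0.6304, 0.0413, 0.1191]
tool_rot: [-3.138, -0.12, 0.0]
ft_force: [2.4, 4.5, -8.8]
grip_width: 0.142
```

```bash
python3 -m creep '[[[0.1,0,0,-1,0,0,0],[0.1,0,0,-1,0,0,0],[0.1,0,0,-1,0,0,0]]]'; python3 -m creep '[[[0.1,0,0,-1,0,0,0],[0.1,0,0,-1,0,0,0],[0.1,0,0,-1,0,0,0]]]'; python3 -m creep '[[[0.1,0,0,-1,0,0,0],[0.1,0,0,-1,0,0,0],[0.1,0,0,-1,0,0,0]]]'
```

```text
time: 12.05
position: [0.6304, 0.0413, 0.1201]
tool_rot: [-3.138, -0.12, 0.0]
ft_force: [2.2, 4.1, -8.2]
grip_width: 0.141
time: 12.35
position: [0.6303, 0.0413, 0.1202]
tool_rot: [-3.139, -0.12, 0.001]
ft_force: [6.0, 4.0, -13.1]
grip_width: 0.145
time: 12.65
position: [0.6303, 0.0411, 0.1203]
tool_rot: [3.139, 0.12, -0.001]
ft_force: [7.1, 3.9, -17.4]
grip_width: 0.143
```

```bash
python3 -m creep '[[[0.1,0,0,4.5,0,0,0],[0.1,0,3,4.5,0,0,0],[0.1,0,12,4.5,0,0,0],[0.1,0,24,4.5,0,0,0],[0.1,0,36,4.5,0,0,0]]]'; python3 -m creep '[[[0.1,0,10,0,0,0,0],[0.1,0,18,0,0,0,0],[0.1,0,22,0,0,0,0],[0.1,0,24,0,0,0,0],[0.1,0,24,0,0,0,0]]]'
```

```text
time: 13.15
position: [0.6335, 0.0057, 0.1177]
tool_rot: [-3.138, -0.121, -0.001]
ft_force: [3.7, 3.9, -8.4]
grip_width: 0.15
time: 13.65
position: [0.6357, -0.0193, 0.1179]
tool_rot: [-3.139, -0.119, -0.002]
ft_force: [4.2, 2.1, -7.5]
grip_width: 0.144
```

```bash
for i in 1; do python3 -m creep '[[[0.1,0,3,0,0,0,0],[0.1,0,6,0,0,0,0],[0.1,0,8,0,0,0,0],[0.1,0,8,0,0,0,0],[0.1,0,8,0,0,0,0]]]'; python3 -m creep '[[[0.1,0,2,0,0,0,0],[0.1,0,4,0,0,0,0],[0.1,0,4,0,0,0,0]]]'; python3 -m creep '[[[0.1,0,2,0,0,0,0],[0.1,0,3,0,0,0,0],[0.1,0,3,0,0,0,0]]]'; done
python3 - <<'E'
from h import *
im=ctrl.get_image("side");cv2.imwrite("pics/s3.png",cv2.resize(im[190:350,290:450,::-1],None,fx=3.7,fy=3.7,interpolation=cv2.INTER_CUBIC))
E
```

```text
time: 14.15
position: [0.6364, -0.0264, 0.1179]
tool_rot: [-3.138, -0.12, -0.002]
ft_force: [4.5, 3.8, -7.5]
grip_width: 0.145
time: 14.45
position: [0.6367, -0.0301, 0.1179]
tool_rot: [-3.138, -0.12, -0.002]
ft_force: [5.3, 3.9, -8.7]
grip_width: 0.145
time: 14.75
position: [0.6369, -0.0327, 0.1178]
tool_rot: [-3.138, -0.121, -0.002]
ft_force: [3.9, 4.8, -8.5]
grip_width: 0.142
```

View pics/s3.png

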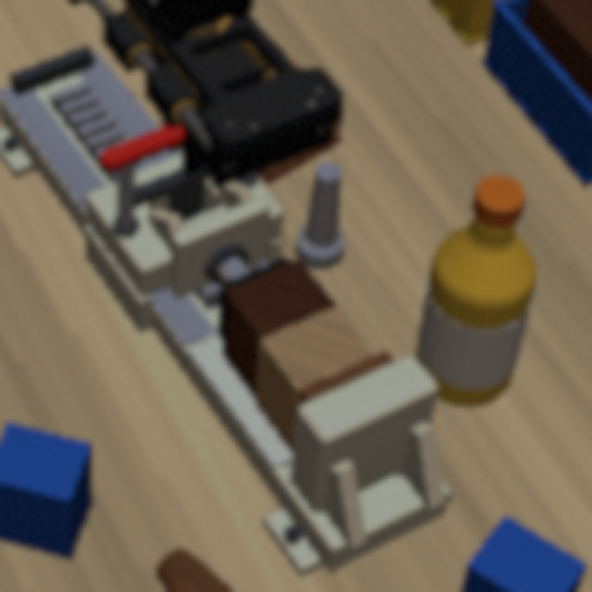

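The side view shows the dark half standing square against the light half, which is against the head, with the pad just behind it. The jaw has travelled about 74 mm.

```bash
for i in 1 2 3 4; do python3 -m creep '[[[0.1,0,1,0,0,0,0],[0.1,0,2,0,0,0,0],[0.1,0,2,0,0,0,0]]]' | egrep 'pos|ft'; done
```

```text
position: [0.6371, -0.0344, 0.1178]
ft_force: [4.6, 5.8, -8.3]
position: [0.6371, -0.0356, 0.1177]
ft_force: [4.6, 7.2, -8.0]
position: [0.6373, -0.0372, 0.1177]
ft_force: [4.3, 7.4, -7.6]
position: [0.6374, -0.0388, 0.1176]
ft_force: [4.3, 7.3, -8.5]
```

```bash
python3 -m creep '[[[0.1,0,1.5,0,0,0,0],[0.1,0,3,0,0,0,0],[0.1,0,4.5,0,0,0,0],[0.1,0,6,0,0,0,0],[0.1,0,6,0,0,0,0]]]' | egrep 'pos|ft'; python3 -m creep '[[[0.1,0,0,1.5,0,0,0],[0.1,0,0,3,0,0,0],[0.1,0,0,4,0,0,0],[0.1,0,0,5,0,0,0],[0.1,0,0,5,0,0,0]]]' | egrep 'pos|ft'
```

```text
position: [0.6379, -0.0439, 0.1176]
ft_force: [4.3, 8.7, -7.8]
position: [0.6379, -0.044, 0.1126]
ft_force: [4.8, 8.8, -8.5]
```

```bash
for i in 1 2; do python3 -m creep '[[[0.1,0,0,0.5,0,0,0],[0.1,0,0,1,0,0,0],[0.1,0,0,1,0,0,0]]]' | egrep 'pos|ft';done
```

```text
position: [0.6379, -0.044, 0.1117]
ft_force: [4.6, 8.2, -7.7]
position: [0.6379, -0.044, 0.1107]
ft_force: [4.5, 9.2, -7.7]
```

```bash
for i in 1 2 3; do python3 -m creep '[[[0.1,0,0,0.7,0,0,0],[0.1,0,0,1.4,0,0,0],[0.1,0,0,1.4,0,0,0]]]' | egrep 'pos|ft';done
```

```text
position: [0.6379, -0.044, 0.1093]
ft_force: [4.4, 8.0, -7.7]
position: [0.6379, -0.044, 0.1079]
ft_force: [4.5, 9.0, -7.4]
position: [0.6379, -0.044, 0.1066]
ft_force: [3.5, 9.0, -7.4]
```

```bash
for i in 1 2 3; do python3 -m creep '[[[0.1,0,0,0.4,0,0,0],[0.1,0,0,0.4,0,0,0]]]' | egrep 'pos|ft';done
```

```text
position: [0.6379, -0.044, 0.1062]
ft_force: [4.0, 9.2, -6.2]
position: [0.6379, -0.0441, 0.1061]
ft_force: [2.5, 10.0, -5.5]
position: [0.6379, -0.044, 0.1061]
ft_force: [1.8, 9.1, -2.9]
```

```bash
python3 -m creep '[[[0.1,0,-0.5,0.4,0,0,0],[0.1,0,-1,0.4,0,0,0],[0.1,0,-1,0.4,0,0,0]]]' | egrep 'pos|ft';python3 -m creep '[[[0.1,0,-0.5,0,0,0,0],[0.1,0,-0.8,0,0,0,0],[0.1,0,-0.8,0,0,0,0]]]' | egrep 'pos|ft'
```

```text
position: [0.638, -0.044, 0.1061]
ft_force: [1.9, 7.2, -2.4]
position: [0.638, -0.044, 0.1061]
ft_force: [2.5, 6.8, -3.2]
```

```bash
python3 -m creep '[[[0.1,0,-0.5,0.3,0,0,0],[0.1,0,-1,0.3,0,0,0],[0.1,0,-1,0.3,0,0,0]]]' | egrep 'pos|ft';python3 -m creep '[[[0.1,0,-0.5,0.3,0,0,0],[0.1,0,-1,0.3,0,0,0],[0.1,0,-1,0.3,0,0,0]]]' | egrep 'pos|ft'
```

```text
position: [0.638, -0.044, 0.1061]
ft_force: [2.3, 5.1, -1.1]
position: [0.638, -0.044, 0.1059]
ft_force: [1.2, 4.5, 3.2]
```

```bash
python3 -m creep '[[[0.1,0,-1,-0.4,0,0,0],[0.1,0,-2,-0.6,0,0,0],[0.1,0,-2,-0.6,0,0,0]]]' | egrep 'pos|ft';python3 -m creep '[[[0.3,0,0,0,0,0,0],[0.5,0,0,0,0,0,0],[0.7,0,0,0,0,0,0],[0.7,0,0,0,0,0,0],[0.7,0,0,0,0,0,0]]]'; python3 -m creep '[[[0.7,0,0,-15,0,0,0],[0.7,0,0,-50,0,0,0],[0.7,0,0,-90,0,0,0],[0.7,0,0,-90,0,0,0]]]'
```

```text
position: [0.6379, -0.044, 0.106]
ft_force: [4.5, 0.3, 3.4]
time: 21.1
position: [0.6361, -0.0426, 0.1046]
tool_rot: [3.139, 0.119, -0.002]
ft_force: [0.1, -0.0, 0.5]
grip_width: 0.514
time: 21.5
position: [0.6403, -0.0437, 0.2023]
tool_rot: [3.139, 0.118, 0.017]
ft_force: [0.2, -1.0, 0.6]
grip_width: 0.697
```

```bash
python3 -m creep '[[[0.7,-20,0,-30,0,0,0],[0.7,-40,0,-60,0,0,0],[0.7,-40,0,-60,0,0,0],[0.7,-40,0,-60,0,0,0]]]'|grep pos; python3 - <<'E'
from h import *
np.save("w5.npy",cam("wrist")["pose"])
w=ctrl.get_image("wrist")[:,:,::-1];s=ctrl.get_image("side")[:,:,::-1]
cv2.imwrite("pics/w5f.png",w);cv2.imwrite("pics/s5f.png",s)
a=cv2.resize(s[195:345,290:440],(400,400),interpolation=cv2.INTER_CUBIC)
b=cv2.resize(w[60:260,180:380],(400,400),interpolation=cv2.INTER_CUBIC)
cv2.imwrite("pics/fin.png",np.hstack([a,b]))
E
```

```text
position: [0.5972, -0.0454, 0.2562]
```

View pics/fin.png

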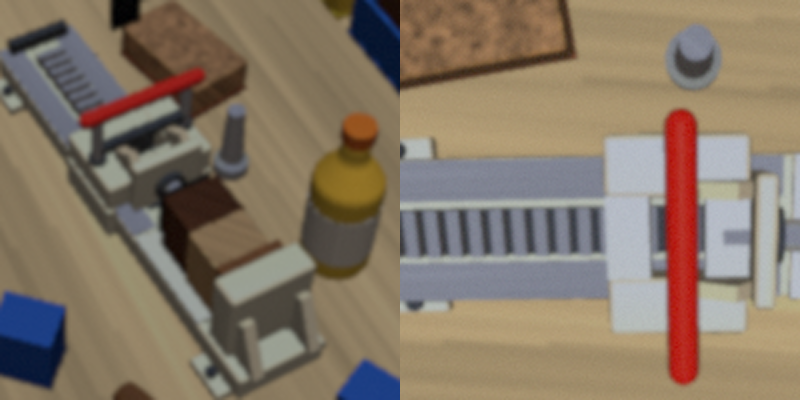

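```bash
python3 - <<'E'
from h import *
p=cam("wrist");p["pose"]=np.load("w5.npy");ps=cam("side")
a=np.radians(4.5);E=np.c_[[np.cos(a),np.sin(a)],[-np.sin(a),np.cos(a)]];O=np.array([.6353,-.0343])
q=np.array([pix2w(p,c,.128)[:2] for c in[(320.5,118),(322,248)]]);print(((q-O)@E*1000).round(1).tolist())
yb=((q-O)@E)[:,1].mean()
for z in(.128,.135): print(z,[w2pix(ps,[*(O+E@[x,yb]),z]).round(1).tolist() for x in(-.052,.052)])
print(ctrl.get_state()["ft_force"],ctrl.get_state()["time"])
E
```

```text
[[55.1, -9.3], [-56.3, -10.6]]
0.128 [[322.7, 239.6], [364.4, 223.0]]
0.135 [[322.7, 237.3], [364.6, 220.7]]
[ 0.07484853 -0.41338089 -0.14483132] 22.0
```

The left half of the final picture shows both halves in line and closed up on the head. The bar ends at (323,239.6) and (364,223.5) match z = 0.128, so the bar is fully down. The bar is at clamp y ≈ -10, which puts the pad about 9–10 mm in. Handing in.

```bash
python3 -c "
from bench import ctrl
print(ctrl.close_job())"
```

```text
the job is handed in; nothing more can be done
None
```

The job is done and handed in at about 22 s of robot time. The blank is closed up on the fixed head, the jaw is caught in a notch, and the robot is touching nothing.

- **Placing:** I stood the dark half on the seat plate in line with the light half. I left a gap of about 10 mm to keep the gripper off the glue bottle, and the jaw closed that gap.
- **Clamping:** The blade started on a ridge. I lifted the bar to its stop and held it up about 11 mm while I slid the jaw about 86 mm. The first try at lowering it dropped into a notch with no ridge contact.
- **Bar and blade:** The bar bottomed at about 0 mm by the measured tool height, which agrees with the side picture (bar at 128 mm).
- **Pad:** It is pushed in about 8–10 mm by force, travel and camera. That is short of the exact middle (13 mm), but the next notch would have been about 20–21 mm. The blank is therefore under pressure of roughly 5 N.
- **Forces and other things:** The highest wrist force I saw was about 19 N, when I touched the bar's stop. I saw no sign that anything else on the bench moved, though the last pictures show only part of the bench.

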